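# Start the fume extraction at the welding bench

### The job

Get the fume extraction running before welding. With the fingertips, push the black-knobbed damper lever on the pale metal duct box fully over, from the red-marked side to the green-marked side, and then gently press in the green button on the yellow pendant and let it come up again. Leave the pendant lying where it is (do not pick it up or shove it), do not press its white or red button, and leave the tools and parts around it alone.

Things in the scene. Friction and masses are not known exactly. Their poses are not given: they have to be found in the camera images.
- damper_box: fixed pale metal duct box, 180 x 120 x 55 mm (x, y, z), with a grey lever block 70 x 50 x 25 mm in the middle of its top and a round steel duct stub (up to 70 mm tall, 72 mm across) beside it, centred 125 mm towards its +y. Origin: centre of its underside, on the table. Its +x axis points from the red mark (lever shut) to the green mark (lever open); the lever swings in its x-z plane about an axis along y that lies 77 mm above the table over the origin
- damper_lever (a joint): angle of the damper lever: 0 = fully shut (leaning 0.5 rad from upright towards the box's -x, red mark), 1.0 = fully open (leaning 0.5 rad towards +x, green mark), hard stops at both ends. Light friction: about 1 N at the knob moves it, and it stays where it is left
- damper_lever_tip (a point): centre of the black ball knob (26 mm across) at the end of the damper lever, 80 mm from the lever's axis; the rod below it is 10 mm thick
- pendant: loose yellow hand pendant lying flat on the table, 160 x 64 x 36 mm (x, y, z), about 0.5 to 0.9 kg, no cable. Origin: centre of its underside. Three buttons in a row on top: green at +46 mm along its x, white in the middle, red at -46 mm
- green_button (a joint): round green push button (24 mm across) on the pendant; 0 = up, 0.008 m = fully down; it springs back. Its spring takes 1.8 N to start moving and 6 N to hold fully down. This is the one to press; its switch closes at 5 mm down
- green_button_top (a point): centre of the green button's top face when it is up: 60 mm above the table, and 12 mm above the black collar (40 mm across) round the button
- white_button (a joint): round white push button (24 mm across) on the pendant; 0 = up, 0.008 m = fully down; it springs back. Its spring takes 1.8 N to start moving and 6 N to hold fully down. Do not press
- red_button (a joint): round red push button (24 mm across) on the pendant; 0 = up, 0.008 m = fully down; it springs back. Its spring takes 1.8 N to start moving and 6 N to hold fully down. Do not press
- torch_nozzle: copper torch nozzle standing on end, 26 mm across, 55 mm tall; origin: centre of its underside. Leave alone
- coupon: flat steel test plate 100 x 60 x 8 mm with a weld bead along it, 11 mm high at the bead; origin: centre of its underside. Leave alone
- chipping_hammer: hammer 240 mm long lying on the table, wooden handle, 26 mm thick; origin: under its middle, x axis from handle to head. Leave alone
- wire_brush: wire brush 200 mm long lying on the table, 20 mm thick; origin: under its middle. Leave alone
- spray_can: blue spray can, 54 mm across, 170 mm tall, standing; origin: centre of its underside. Leave alone
- corner_magnet: red arrow-shaped welding magnet, about 100 x 85 x 20 mm, lying flat; origin: on its underside. Leave alone
There are look-alikes about, which are no part of the job. Several things have the shape of the pendant; the one meant has the colours described above.

How it is judged:
By the outcome, as a careful person would: the job done as asked, in the order asked, and still so for the second after the job is handed in, with the robot touching nothing.
It also fails if it takes over 40 s, if anything falls off the work surface, if the arm or the gripper's body presses on something with over 40 N, if the wrist force passes 120 N, or if a joint passes its speed limit or range.

### The arm

A 7-joint arm with a two-finger parallel gripper is mounted at the origin on the work surface. World frame = base frame: x ahead of the robot, y to its left, z up, the work surface at z = 0. Lengths are in mm, angles in rad, forces in N, time in s.
With the tool pointing down it reaches from about 425 to 1025 mm from the base axis. Payload 9.4 kg.
Tool frame: the origin (TCP) lies midway between the tips of the shut fingers; the grasp point (between the pads) lies ctrl.pinch_z behind it (ctrl.pinch_z is the distance from the TCP to the grasp point, in mm); z points along the fingers, x is the direction in which the jaws open and shut, and the axes are right-handed (so a half turn about z gives the same grasp; the last joint's range is limited). The gripper opens to 85 mm and grips with 20 to 120 N. Pads are 22 mm wide; open, the fingers measure 114 mm over their backs; the gripper's body (76 mm by 85 mm) begins 54 mm behind the grasp point. The pads swing forward as they close: fully open they stand 13 mm farther back than shut.
Start: joints at [1.057, 0.599, -0.003, 1.599, 0.002, 0.943, -0.08], TCP at [306.696, -656.933, 231.275] pointing down, gripper open.
Joint ranges: [-2.57, 2.57], [-0.35, 1.97], [-1.29, 1.29], [0.11, 2.56], [-1.05, 4.19], [0.11, 1.86], [-2.63, 2.63]. Speed limits (rad/s): [2.22, 2.22, 3.01, 3.01, 3.14, 3.14, 3.14].

### API

Orientations are given as a unit quaternion [w, x, y, z].
In Python, from workcell import ctrl, viewer, spotter gives the robot as it stands. The module is installed in compiled form; this text tells all that it offers. Calls block until the motion is done:
- ctrl.move_to(position, orientation): joint-space move of the TCP to a pose.
- ctrl.movel(position, attitude=None, v=150): straight line of the TCP; attitude=None keeps the orientation; v is the mean speed in mm/s.
- ctrl.goto_joints(angles): joint-space move.
- ctrl.move_gripper(opening): opening from 0.0 (shut) to 1.0 (fully open); the grip force is fixed at half the most; returns when the fingers have stopped.
- ctrl.dwell(seconds).
- ctrl.solve_ik(position, orientation): joint angles nearest the present ones, or None.
- ctrl.read_state(): the state.
- viewer.snapshot(name): name is "scene" or "top"; returns the picture (384x512x3 uint8, red, green, blue); there is no depth.
- viewer.get_calibration(name): a dict with "intrinsics" (3x3 intrinsics, pixels), "dist" ([k1, k2, p1, p2, k3] as OpenCV has them; the pictures are not rectified), "rvec" (rotation vector, rad) and "tvec" (3), from world to camera coordinates, as OpenCV has them. Camera axes: x right, y down, z forward; pixel columns grow to the right and rows downward; lengths in mm; the calibration is good to about 2 mm. A picture is of the moment at which its call begins. get_calibration takes no time and is no camera call.
A pose or a line that the arm cannot do raises ctrl.IKError and nothing moves.
- ctrl.job_done(): hands the job in, once; it reports no verdict.
Trained networks look in the newest picture that a camera, given by its name, has taken for a name from the list of things; names that differ only in an ending like _2 or _b are one class to them, and where a whole thing is asked for, a point or a joint stands for the part that bears it (a point fixed in the world has none). Each returns a list of dicts, best first, with "confidence" (0 to 1); they miss things now and then, are a little off and sometimes report something else, mostly with a low value. They report only what shows in the picture. A call takes as long as a camera call. They do not tell look-alikes from the thing itself.
- spotter.boxes_of(target, camera): "centre" ([x, y, z] in mm, in world coordinates, good to about 4 mm: the middle of the surface that is visible of it).
- spotter.trace(target, camera): "mask" (384x512 bool, what is visible of it).
The state is a dict: "t": time; "qpos": joint angles; "dq": joint speeds; "joint_efforts": joint torques, N m; "position": TCP position; "tool_rot": TCP orientation; "force": force on the tool from outside, world axes, zero at the start; "torque": the same for the moment, N m; "opening": opening from 0.0 (shut) to 1.0 (fully open).
Only numpy, scipy, OpenCV 4.12 (cv2) and the standard library are available. Lean on these libraries where they do the work, as an engineer would, in place of code of your own. Each camera call takes 0.05 s, during which the arm holds its last target.

## Working session

There is one attempt and no reset: what is moved stays moved. The work goes in short steps, each a Python script; the robot and the scene stay as the last script left them, time stands still between calls to the robot, and variables do not carry over. Pictures are saved under pics/ and viewed, and the job is handed in when it is done.

```bash
mkdir -p pics; ls
python3 - <<'E'
from workcell import ctrl, viewer, spotter
import cv2
for n in ("scene","top"):
    im=viewer.snapshot(n); cv2.imwrite(f"pics/{n}0.png",cv2.resize(im[:,:,::-1],(800,600),interpolation=cv2.INTER_CUBIC))
    c=viewer.get_calibration(n); print(n,c)
    for t in ("damper_box","damper_lever_tip","pendant","green_button","green_button_top","white_button","red_button"):
        print(t,[(r["centre"],r["confidence"]) for r in spotter.boxes_of(t,n)])
s=ctrl.read_state();print(s["t"],s["position"],s["tool_rot"],s["opening"],ctrl.pinch_z)
E
```

```text
pics
scene {'intrinsics': array([[478.60523853,   0.        , 251.06256253],
       [  0.        , 478.60523853, 191.35906924],
       [  0.        ,   0.        ,   1.        ]]), 'dist': array([-0.02930403,  0.        ,  0.        ,  0.        ,  0.        ]), 'rvec': array([ 1.03915801,  2.46575829, -0.99088494]), 'tvec': array([ 434.91031218, -108.46849965, 1548.99168456])}
damper_box [([562.7, 315.9, 58.3], 0.71)]
damper_lever_tip [([510.4, 284.6, 148.7], 0.64)]
pendant [([324.0, 256.2, 33.6], 0.97), ([485.7, -135.1, 38.2], 0.9), ([304.6, -527.8, 34.2], 0.76), ([286.1, -268.7, 34.3], 0.6), ([657.4, -295.0, 13.6], 0.31)]
green_button [([486.1, -102.3, 60.3], 0.57), ([300.3, -314.8, 62.0], 0.37)]
green_button_top [([276.6, 285.3, 58.9], 0.62), ([485.5, -102.2, 57.1], 0.49), ([301.4, -318.3, 59.7], 0.48)]
white_button [([477.1, -144.5, 59.4], 0.64), ([293.0, -540.9, 60.5], 0.57), ([268.6, -277.1, 55.0], 0.36)]
red_button [([299.6, -500.5, 58.1], 0.53), ([461.4, -188.5, 60.1], 0.42), ([252.4, -237.4, 57.2], 0.36)]
top {'intrinsics': array([[454.90615107,   0.        , 256.16795401],
[... 246 characters left out ...]
ec': array([-142.37547623,  514.53609811, 1491.60817467])}
damper_box [([530.2, 289.4, 55.2], 0.86)]
damper_lever_tip [([503.7, 287.2, 160.3], 0.4)]
pendant [([469.3, -150.6, 39.3], 0.98), ([305.1, 250.9, 33.2], 0.92), ([292.5, -514.0, 37.0], 0.79), ([274.1, -279.6, 36.9], 0.57)]
green_button [([484.9, -107.0, 62.6], 0.53), ([272.1, 280.1, 59.7], 0.5)]
green_button_top [([481.0, -109.6, 58.2], 0.42)]
white_button [([701.9, 20.4, 19.5], 0.58), ([307.2, 253.1, 56.8], 0.39)]
red_button [([340.6, 222.1, 57.2], 0.5), ([457.2, -195.2, 61.0], 0.48)]
0.8 [ 306.71204736 -656.9416038   231.29923914] [ 1.98111105e-05  8.43516175e-01 -5.37103772e-01  8.73492962e-06] 0.9965038208515828 18.700000000000003
```

View pics/scene0.png

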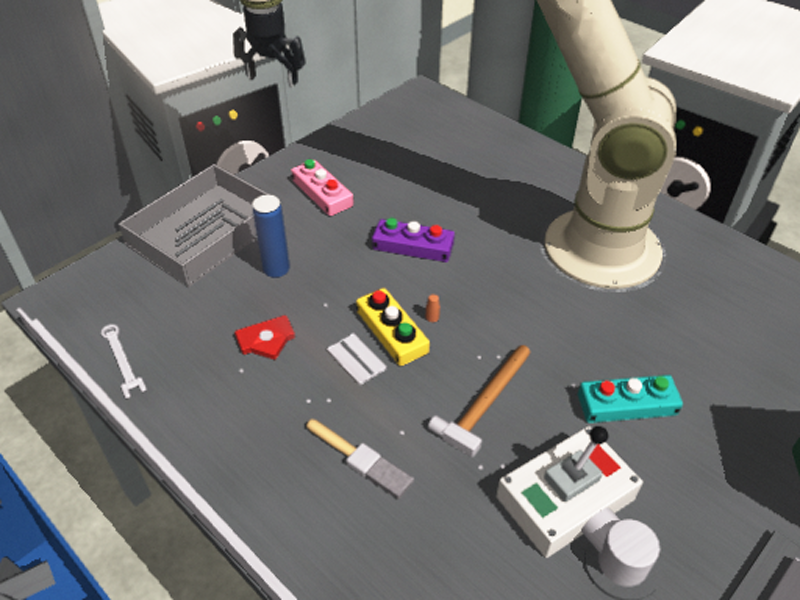

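View pics/top0.png

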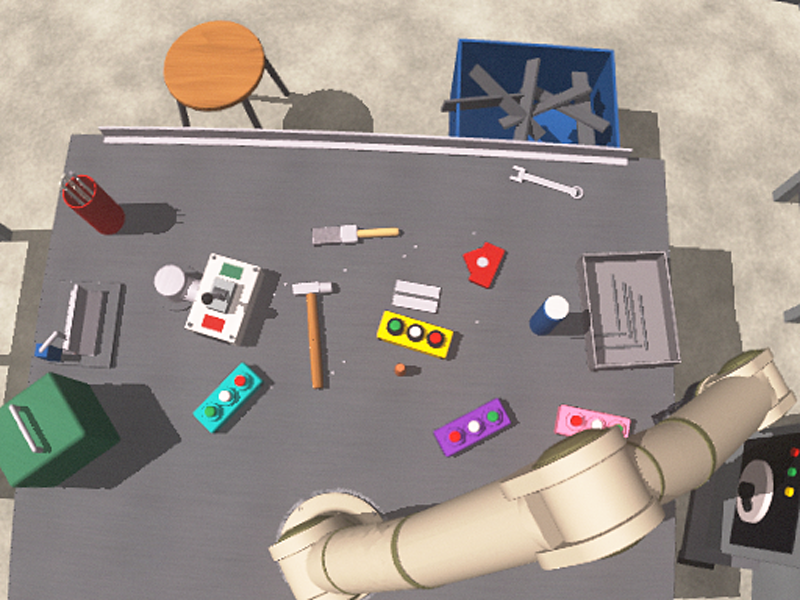

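Scene picture: the yellow pendant is at about (392,325), with its green button at (405,330). The lever knob is at (598,435) on the red-mark side, and the green mark is at (540,498). Next I'll measure precisely with colour segmentation and the calibration.

```bash
cat > h.py <<'E'
import numpy as np, cv2
from workcell import ctrl, viewer, spotter
def ray(cam,px):
    c=viewer.get_calibration(cam); R=cv2.Rodrigues(c["rvec"])[0]
    u=cv2.undistortPoints(np.array(px,float).reshape(-1,1,2),c["intrinsics"],c["dist"]).reshape(-1,2)
    d=np.c_[u,np.ones(len(u))]@R; return -R.T@c["tvec"],d
def at_z(cam,px,z):
    o,d=ray(cam,px); return o+d*((z-o[2])/d[:,2])[:,None]
def proj(cam,P):
    c=viewer.get_calibration(cam); return cv2.projectPoints(np.array(P,float).reshape(-1,1,3),c["rvec"],c["tvec"],c["intrinsics"],c["dist"])[0].reshape(-1,2)
def blobs(mask,amin=15):
    n,l,s,ce=cv2.connectedComponentsWithStats(mask.astype(np.uint8)); return [(ce[i],s[i,4]) for i in range(1,n) if s[i,4]>=amin]
def crop(cam,P,name,im=None,h=60,k=5,pts=()):
    im=viewer.snapshot(cam) if im is None else im
    u,v=np.round(proj(cam,P)[0]).astype(int); a,b=max(0,v-h),max(0,u-h)
    c=cv2.resize(im[a:v+h,b:u+h,::-1],None,fx=k,fy=k,interpolation=cv2.INTER_CUBIC)
    for p in pts:
        q=(proj(cam,p)[0]-[b,a]+.5)*k; cv2.drawMarker(c,(int(q[0]),int(q[1])),(255,0,255),0,12,1)
    cv2.imwrite(f"pics/{name}.png",c)
E
python3 - <<'E'
from h import *
for n in ("scene","top"):
    im=viewer.snapshot(n); hsv=cv2.cvtColor(im,cv2.COLOR_RGB2HSV)
    H,S,V=[hsv[...,i].astype(int) for i in range(3)]
    for nm,m,z in (("green",(H>45)&(H<85)&(S>100),55),("red",((H<6)|(H>174))&(S>150),55),("yellow",(H>20)&(H<33)&(S>170),36)):
        for c,a in blobs(m):
            p=at_z(n,[c],z)[0]; p6=at_z(n,[c],60)[0]
            if 200<p[0]<700 and -300<p[1]<400: print(n,nm,c.round(1),a,p.round(1),p6.round(1))
    crop(n,[535,300,55],f"box_{n}",im); crop(n,[475,-140,36],f"pend_{n}",im)
E
```

```text
scene green [258.8 210.4] 65 [ 485.4 -103.6   55. ] [ 488.6 -100.6   60. ]
scene green [422.6 245. ] 84 [275.5 283.5  55. ] [279.8 284.6  60. ]
scene green [345.1 319.8] 205 [588.8 267.6  55. ] [591.5 268.7  60. ]
scene red [278.6 147. ] 39 [ 249.9 -242.8   55. ] [ 254.3 -239.1   60. ]
scene red [242.1 190.1] 59 [ 462.6 -191.7   55. ] [ 465.9 -188.2   60. ]
scene red [169.5 215.6] 621 [ 669.5 -265.5   55. ] [ 671.8 -261.6   60. ]
scene red [388.2 248. ] 62 [346.1 224.5  55. ] [350.  225.8  60. ]
scene red [385.7 294.8] 187 [468.4 297.7  55. ] [471.7 298.7  60. ]
scene yellow [250.5 211.7] 723 [ 492.8 -128.6   36. ] [ 507.8 -113.8   60. ]
top green [252.2 207.9] 40 [ 481.6 -105.2   55. ] [ 480.5 -105.3   60. ]
top green [134. 263.] 45 [272.4 282.   55. ] [272.  280.6  60. ]
top red [309.2 168.6] 431 [ 631.2 -296.8   55. ] [ 629.7 -296.2   60. ]
top red [136.  206.2] 105 [467.2 294.9  55. ] [466.2 293.5  60. ]
top red [278.3 215.9] 44 [ 458.3 -195.2   55. ] [ 457.3 -195.    60. ]
top red [153.1 243.3] 33 [342.6 222.8  55. ] [342.  221.7  60. ]
top red [290.7 278.9] 33 [ 248.2 -244.4   55. ] [ 247.9 -244.    60. ]
top yellow [264.9 214.5] 529 [ 464.5 -149.8   36. ] [ 459.9 -149.4   60. ]
```

View crops.

View pics/box_scene.png

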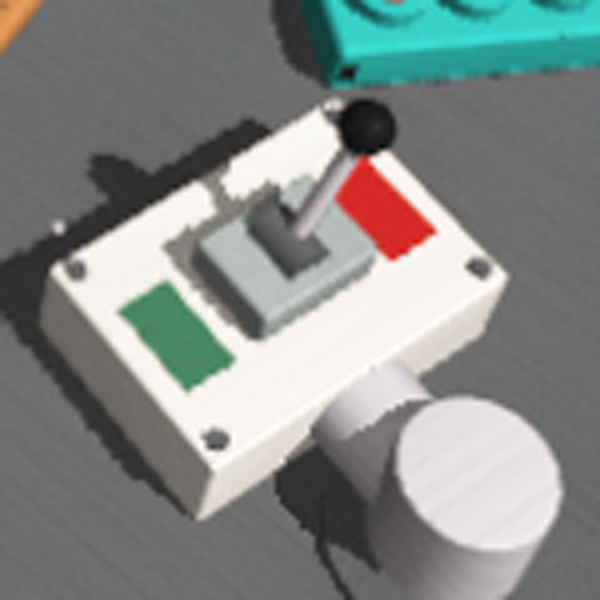

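View pics/box_top.png

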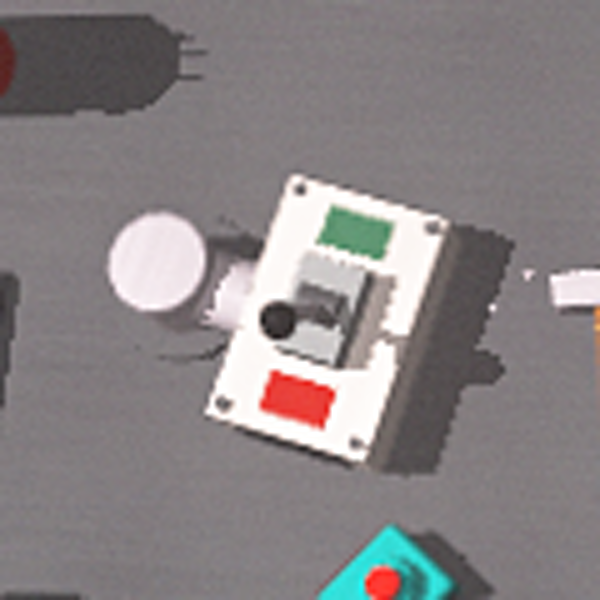

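View pics/pend_scene.png

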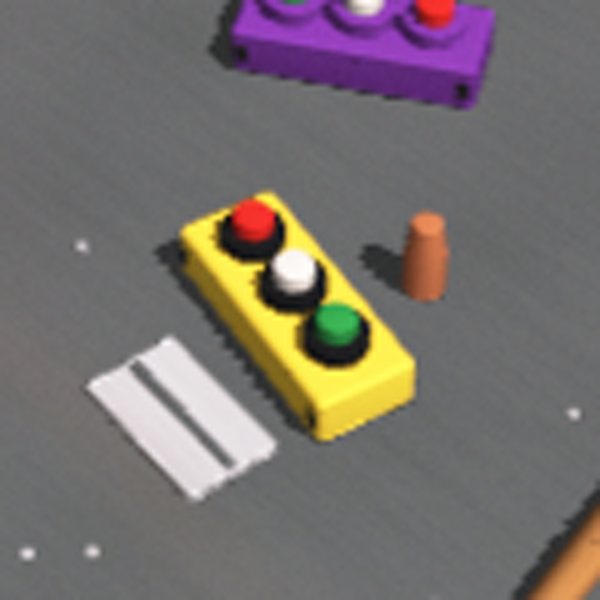

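View pics/pend_top.png

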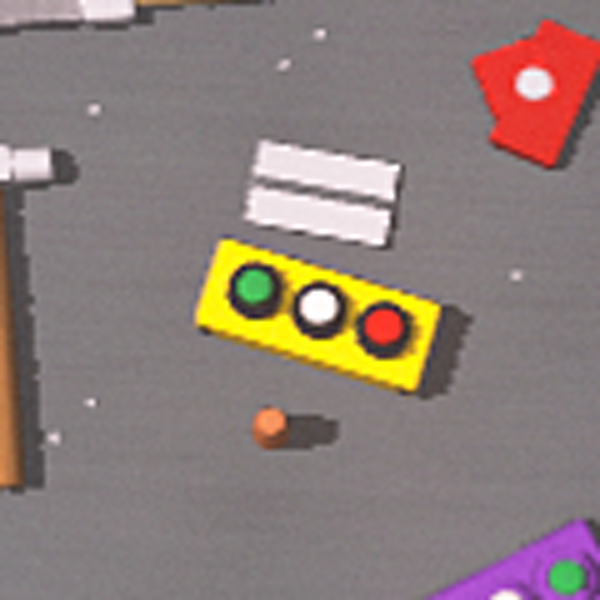

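Run:
```python
from h import *
def off(cam,P):
    u,v=np.round(proj(cam,P)[0]).astype(int); return np.array([max(0,u-60),max(0,v-60)])
cr=lambda cam,P,L: np.array(L)/5-.5+off(cam,P)
B=[535,300,55];Q=[475,-140,36]
t=cr("top",B,[(293,175),(450,222),(368,466),(207,414),(354,232),(298,398)])
s=cr("scene",B,[(330,100),(508,275),(213,464),(48,270),(177,336),(387,210)])
print(at_z("top",t,55).round(1), at_z("top",t[:4],55).mean(0)); print(at_z("scene",s,55).round(1),at_z("scene",s[:4],55).mean(0))
print("knob",at_z("top",cr("top",B,[(278,320)]),147.2),at_z("scene",cr("scene",B,[(365,128)]),147.2))
print("btn60 top",at_z("top",cr("top",Q,[(254,285),(320,307),(384,327)]),60)); print("scene",at_z("scene",cr("scene",Q,[(337,319),(295,268),(254,213)]),60))
print("nozzle",at_z("top",cr("top",Q,[(272,418)]),55),at_z("scene",cr("scene",Q,[(429,221)]),55))
```

```text
[[627.6 316.5  55. ]
 [598.2 200.5  55. ]
 [422.7 240.9  55. ]
 [452.8 358.   55. ]
 [587.8 267.9  55. ]
 [467.5 294.8  55. ]] [525.34962639 278.99816588  55.        ]
[[432.3 243.9  55. ]
 [456.  359.4  55. ]
 [628.1 316.1  55. ]
 [603.3 203.4  55. ]
 [588.9 267.2  55. ]
 [465.7 299.2  55. ]] [529.93153959 280.73203454  55.        ]
knob [[500.18517473 288.310874   147.2       ]] [[498.32286334 286.85316254 147.2       ]]
btn60 top [[ 482.01254249 -105.5375178    60.        ]
 [ 469.03534878 -150.95448016   60.        ]
 [ 457.39581284 -194.81796596   60.        ]]
scene [[ 485.49876587 -103.31944143   60.        ]
 [ 474.29239444 -146.61673978   60.        ]
 [ 459.97385194 -193.53935263   60.        ]]
nozzle [[ 392.37158772 -122.17852062   55.        ]] [[ 390.99436133 -120.4496212    55.        ]]
```

Both cameras agree. The box centre is about (528,281), with +x along (0.973,-0.231). The knob is at about (499,287,147–150). The green button is at about (483.5,-104.5,60), and the red-to-green spacing of 92 mm matches the figure given. Next I'll shut the fingers, approach from the red side and push.

```bash
cat >> h.py <<'E'
from scipy.spatial.transform import Rotation as R_
C=np.array([528.,281.]); ux=np.array([588.4-466.6,267.5-297.]); ux/=np.linalg.norm(ux); uy=np.array([-ux[1],ux[0]])
def quat(X2):
    X=np.r_[X2,0]; Z=np.array([0,0,-1.]); q=R_.from_matrix(np.c_[X,np.cross(Z,X),Z]).as_quat(); return q[[3,0,1,2]]
def bp(a,z,b=0): return np.r_[C+a*ux+b*uy,z]
E
python3 - <<'E'
from h import *
q0=np.array(ctrl.read_state()["qpos"])
for X in (uy,-uy):
    a=ctrl.solve_ik(bp(-80,290),quat(X)); print(X,a)
    for p in (bp(-80,138),bp(20,138)): print(ctrl.solve_ik(p,quat(X)) is not None)
X=min((uy,-uy),key=lambda X:np.abs(np.array(ctrl.solve_ik(bp(-80,290),quat(X)))-q0)[-1])
np.save("X.npy",X)
ctrl.move_gripper(0.0)
p=ctrl.read_state()["position"]; ctrl.movel([p[0]+40,p[1],290],v=250)
ctrl.move_to(bp(-80,290),quat(X))
s=ctrl.read_state(); print(s["t"],s["position"],s["force"],s["opening"])
ctrl.movel(bp(-80,138),v=200)
s=ctrl.read_state(); print(s["t"],s["position"],s["force"],s["qpos"])
for n in("scene","top"): crop(n,bp(0,100),f"pre_{n}",h=60,pts=[bp(-80,138),bp(-30,150)])
E
```

```text
[0.23539448 0.97189991] [ 0.12134563  0.56170621 -1.21568866  1.90842992  0.59540407  1.09832017
 -0.00236246]
True
True
[-0.23539448 -0.97189991] [-1.10304687  0.34318402  0.55509331  1.97723893 -0.23161307  0.8828417
 -2.23426797]
True
True
5.4583 [450.75675783 299.31569581 289.87898719] [-0.83145364  0.01371235 -0.15441476] -0.0013612801035288447
6.3667 [450.4381771  300.38254341 138.7577986 ] [-0.11971641  0.58723122  0.85645662] [-0.01177797  0.72914969 -1.04936698  2.06369112  0.85820247  0.86860541
 -0.23405165]
```

View pics/pre_scene.png

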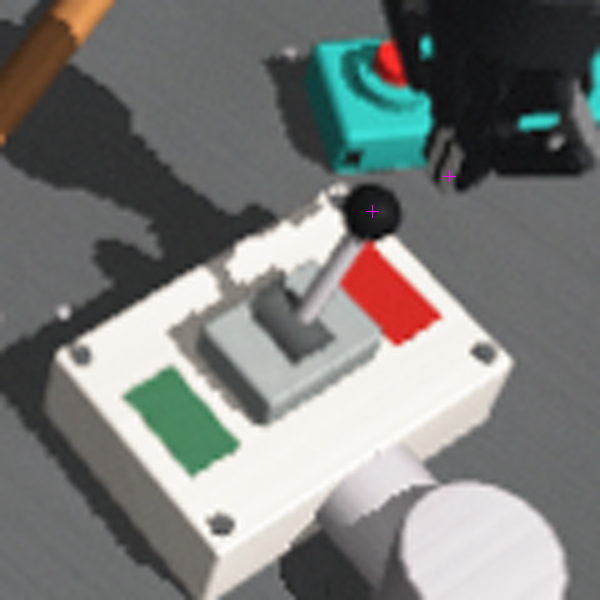

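View pics/pre_top.png

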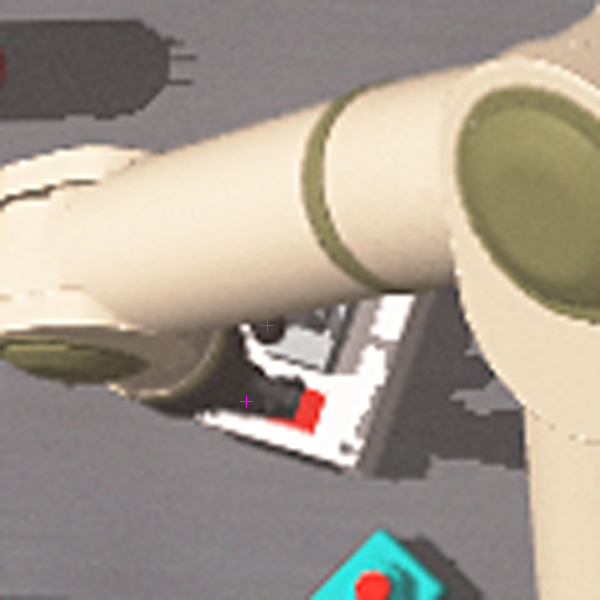

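The scene picture shows the fingertips at about (450,165), behind the knob at (372,212) on the red side, with clear space between them. Pushing now.

Run:
```python
from h import *
def st(a):
    s=ctrl.read_state(); f=np.array(s["force"]); d=np.array(s["position"])[:2]-C
    print(a,round(s["t"],2),"a=%.1f b=%.1f z=%.1f"%(d@ux,d@uy,s["position"][2]),"push %.1f"%-(f[:2]@ux),f.round(1)); return -(f[:2]@ux)
ctrl.movel(bp(-60,138),v=120); st(-60)
ctrl.movel(bp(-20,138),v=80); st(-20)
ctrl.movel(bp(6,138),v=80); st(6)
for a in (9,12,14,16,18,20):
    ctrl.movel(bp(a,138),v=40)
    if st(a)>8: break
crop("scene",bp(0,100),"push_scene",pts=[bp(38.35,147.2)])
```

```text
-60 6.78 a=-59.5 b=-0.1 z=138.4 push 0.6 [-0.5  0.4 -0.3]
-20 7.43 a=-20.0 b=-0.2 z=137.8 push -0.1 [ 0.1 -0.  -0.4]
6 7.91 a=6.4 b=-0.1 z=137.9 push 0.4 [-0.5 -0.4 -0.1]
9 8.16 a=9.0 b=0.0 z=138.1 push 0.2 [0.  0.8 0.2]
12 8.41 a=12.1 b=0.0 z=138.0 push -0.7 [ 0.5 -0.6 -0.5]
14 8.66 a=14.2 b=-0.0 z=138.0 push 0.2 [-0.2 -0.1  0.2]
16 8.91 a=14.8 b=0.1 z=137.9 push 4.4 [-4.2  1.1 -0.3]
18 9.16 a=15.1 b=0.0 z=137.9 push 10.7 [-10.8   0.8   2.6]
```

View pics/push_scene.png

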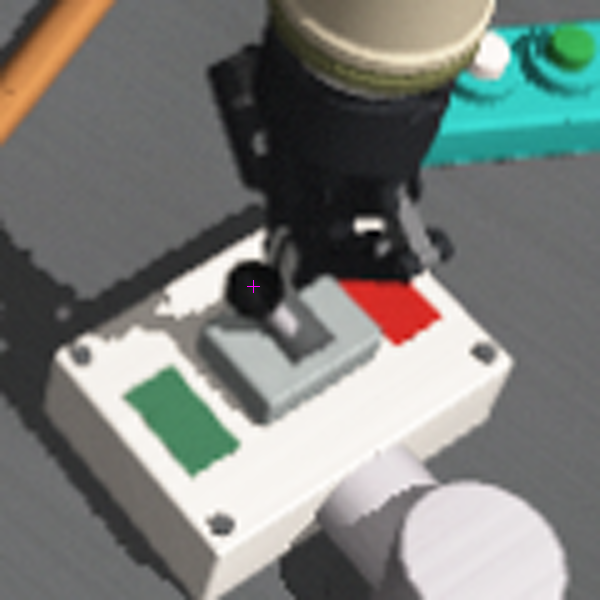

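The knob landed on its predicted fully open point (253,287). The hard stop was felt at a≈14.5, where I expected it. Now I'll back off and go above the green button.

Run:
```python
from h import *
X=np.load("X.npy")
ctrl.movel(bp(-15,138),v=100); ctrl.movel(bp(-15,260),v=250)
G=np.array([483.5,-104.5])
q0=np.array(ctrl.read_state()["qpos"])
ctrl.move_to(np.r_[G,200],quat(X))
s=ctrl.read_state(); print(s["t"],s["position"],s["qpos"])
ctrl.movel(np.r_[G,75],v=150)
s=ctrl.read_state(); print(s["t"],s["position"],s["force"])
for n in("scene","top"): crop(n,[*G,60],f"prep_{n}",pts=[[*G,60]])
crop("scene",bp(0,100),"open_scene",pts=[bp(38.35,147.2)])
```

```text
11.8 [ 484.09156809 -103.31431227  200.25144804] [ 0.90659191  0.64058788 -1.21092653  2.10472911  0.76471081  0.93964527
  0.59468751]
12.7833 [ 483.89004263 -104.08332391   75.47384372] [-0.12356526 -0.49212113 -0.3755519 ]
```

View pics/prep_scene.png

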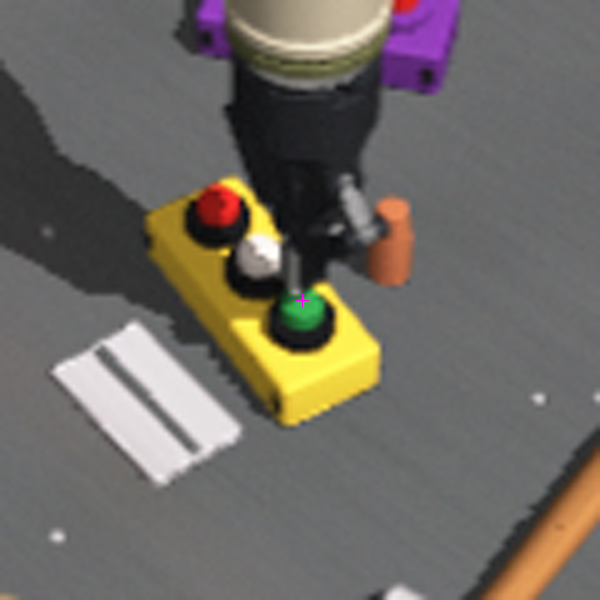

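View pics/prep_top.png

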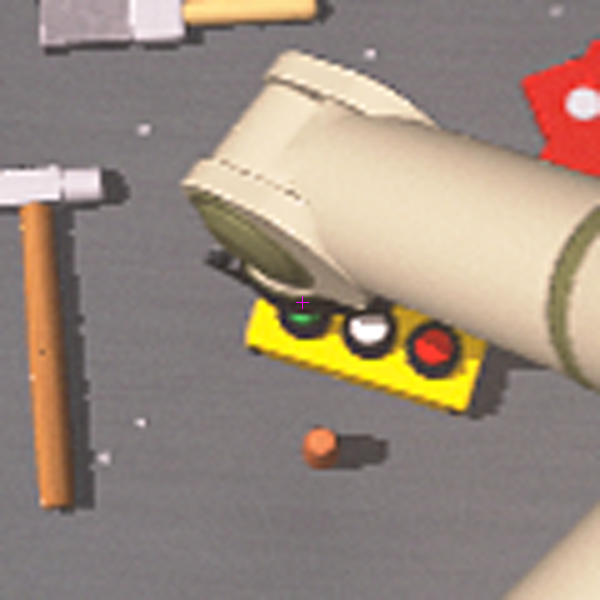

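View pics/open_scene.png

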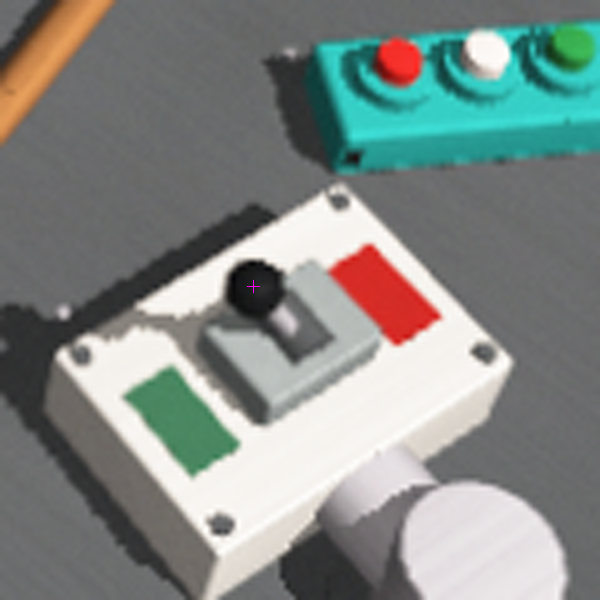

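The lever is open and stayed put after release. The fingertips are centred above the green button, with the marker at (302,300). Pressing in small steps.

Run:
```python
from h import *
G=np.array([483.5,-104.5])
for z in (65,62,60,58,57,56,55,54.2,53.6,53,52.5):
    ctrl.movel(np.r_[G,z],v=30); ctrl.dwell(0.1)
    S=[ctrl.read_state()]
    for _ in range(4): ctrl.dwell(0.02); S.append(ctrl.read_state())
    f=np.mean([s["force"] for s in S],0); p=np.array(S[-1]["position"])
    print(z,round(S[-1]["t"],2),p.round(1),f.round(1))
    if p[2]<=53.9 and f[2]>4.2 or f[2]>6.5: break
crop("scene",[*G,60],"pressed")
ctrl.dwell(0.3)
ctrl.movel(np.r_[G,75],v=40); ctrl.movel(np.r_[G,240],v=200)
s=ctrl.read_state(); print(s["t"],s["position"],s["force"])
crop("scene",[*G,60],"after",pts=[[*G,60]])
```

```text
65 13.58 [ 483.5 -104.4   65. ] [ 0.   0.2 -0.2]
62 14.0 [ 483.5 -104.5   62. ] [0.  0.5 0. ]
60 14.42 [ 483.7 -104.5   60.1] [ 0.8 -0.2  1.6]
58 14.83 [ 483.7 -104.5   58.1] [ 0.6 -0.2  2.4]
57 15.25 [ 483.6 -104.5   57. ] [ 0.9 -0.1  2.8]
56 15.67 [ 483.6 -104.5   56. ] [ 2.2 -0.2  3.8]
55 16.08 [ 483.6 -104.5   55. ] [ 2.5 -0.3  4.5]
54.2 16.5 [ 483.6 -104.5   54.2] [ 2.7 -0.3  5. ]
53.6 16.92 [ 483.6 -104.5   53.6] [ 3.  -0.7  4.9]
18.925 [ 482.86863771 -104.76281663  239.04318512] [ 0.07233069 -0.28154884 -0.37546367]
```

View pics/pressed.png

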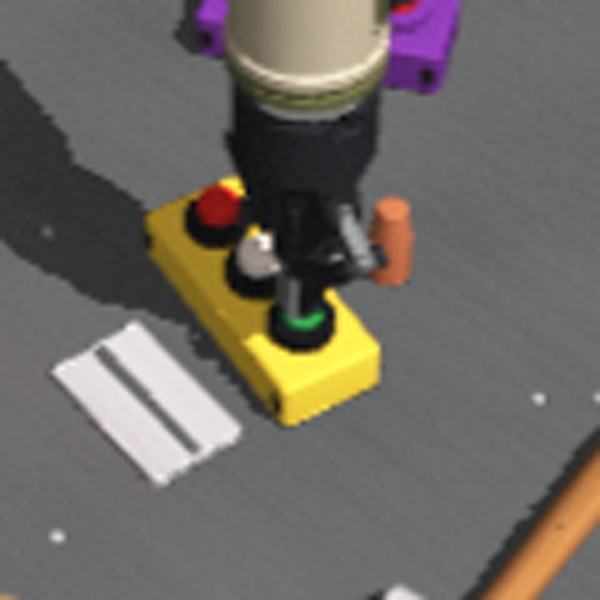

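View pics/after.png

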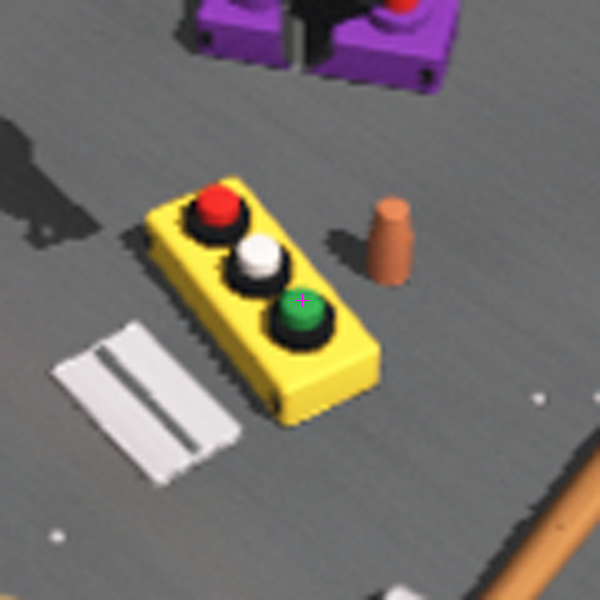

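The button went down about 6 mm and came back up, with the marker on its top at (302,300). The pendant hasn't moved. One last check of the lever, then I'll hand in.

Run:
```python
from h import *
im=viewer.snapshot("scene"); cv2.imwrite("pics/final.png",cv2.resize(im[:,:,::-1],(800,600)))
print(proj("scene",bp(38.35,147.2))*800/512, ctrl.read_state()["t"])
ctrl.job_done()
```

```text
[[561.37015861 457.59936354]] 19.025
the job is handed in; nothing more can be done
```

View pics/final.png

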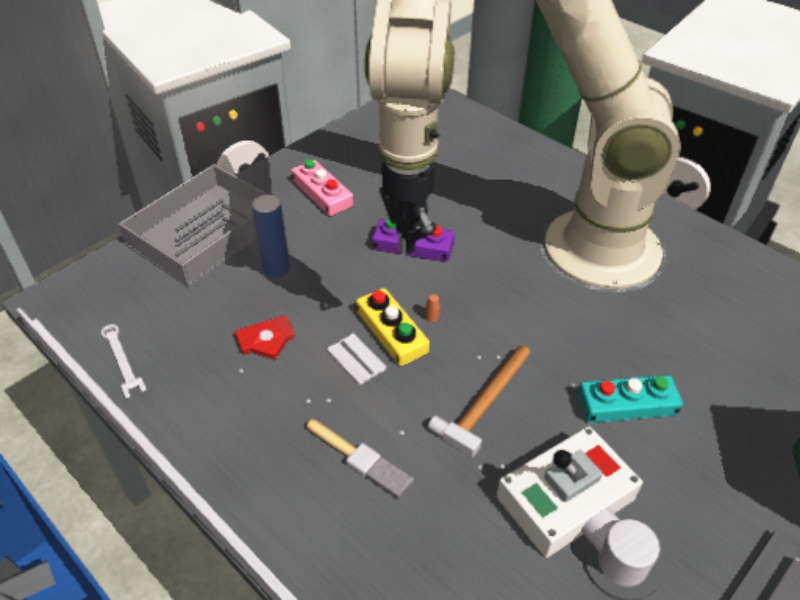

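The job is done and handed in at about 19 s. I pushed the damper lever from the red side to its green stop, then pressed the green button on the yellow pendant and released it.

- **Lever:** the stop was felt at the expected place, with about 11 N of push. In the final picture the knob is at (562,458), on the point predicted for fully open, and it stayed there after I let go.
- **Button:** it went down about 6.4 mm by position and 5.9 mm by the 4.9 N spring force. Both are past the 5 mm switch point, and it came back up.
- **Surroundings:** the pendant and the tools and parts around it look unmoved in the pictures. The arm ended clear of everything, about 180 mm above the button.

**Disagreements:**
- Before the push, the knob appeared about 8 mm nearer upright than the fully shut position, perhaps because the lever was not quite shut or from measuring error. This did not affect the push.
- While the button was down, the wrist also felt about 3 N sideways. The pendant did not visibly move.

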